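# Lock the rod of a throwing gauge

## Task

The rod of the throwing gauge has worked loose: turn it by its feeler arm until the flat on the rod faces straight up at the lock screw (the arm then stands upright). Then put the T-handled square key from its wooden stand fully into the lock screw's square socket and tighten the screw clockwise, by feel, down on the flat until it is firm, about 0.2 N m more than it takes to run the screw down: much less leaves the rod loose, and at 0.4 N m more the screw marks the rod. Leave the key standing in the screw, and leave the other things on the table alone.

Things in the scene. Friction and masses are not known exactly. Their poses are not given: they have to be found in the camera images.
- gauge: Throwing gauge, fixed to the table: grey foot 100 (x) x 120 (y) x 14 mm, a column, and a grey head block 42x40 mm that reaches from 62 to 108 mm above the table. Origin: centre of the foot's underside. The rod runs through the head along the gauge's y axis, 85 mm above the table; the lock screw stands upright on the head's centre, straight above the origin.
- rod: Steel rod, 16 mm thick, with a flat 2 mm deep along its length; turns stiffly (0.15 N m) in the head about the gauge's y axis and stays where left. Origin: on its axis in the middle of the head. z axis: the way the flat faces and the feeler arm points; straight up when the flat faces the screw. At the start the arm leans 0.4 to 0.85 rad towards the gauge's -x side (towards the robot).
- feeler_tip (a point): Point on the aluminium feeler arm's centre line, 75 mm from the rod's axis; axes as the rod's. The arm is a bar 12 mm thick (x), 16 mm wide (y), fixed on the rod's +y end, 95 mm along +y from the lock screw; it ends 80 mm from the rod's axis. A collar 27 mm across, 18 mm long, joins it to the rod.
- lock_screw: Lock screw, axis vertical, round steel head 38 mm across. Running torque 0.2 to 0.35 N m; clockwise from above drives it down 5 mm per rad. At the start just clear of the rod; it meets the flat after 0.4 to 1.1 rad of turning (hidden, differs each time), then the torque rises by about 1 N m per rad; it holds when let go. Origin: the screw's tip.
- socket (a point): Centre of the mouth of the screw's square socket, on top of the screw head, about 133 mm above the table; turns and sinks with the screw, z up. The socket is 15.5 mm square, 14 mm deep; its sides face along its own x and y axes.
- key_handle (a point): Centre of the T-handle of the key: black bar 70 mm long (along x), 14 mm thick (y), 16 mm tall. z axis along the key, up. The key stands upright in its stand and weighs 0.11 kg.
- key_tip (a point): Lower tip of the key, 88 mm below the handle's centre; same axes. The key is a steel bar 14 mm square (sides face along x and y), its last 5 mm tapering from 14 to 8 mm square; a collar 23 mm across sits in the 6 mm under the handle.
- key_stand: Fixed light wooden block 70x70x45 mm with a hole 35 mm deep in the middle of its top, in which the key stands. Origin: centre of its underside.
- glaze_jar: Bystander: small round glaze jar with a white screw lid, 54 mm across, 62 mm tall. Origin at the centre of its underside.
- test_tile: Bystander: L-shaped glaze test tile, 30x38x50 mm, standing. Origin at the centre of its underside.
- stamp: Bystander: little wooden pattern stamp, 19x19x54 mm, standing. Origin at the centre of its underside.
- bowl: Bystander: thrown bowl, 124 mm across, 45 mm tall. Origin at the centre of its underside.
- cone_carton: Bystander: small card box, 46x92x34 mm. Origin at the centre of its underside.
- t_key: The whole key; origin at its lower tip, axes as point key_tip.
Not all that is in view belongs to the job. There is more than one size of the gauge; the job needs the larger.

How it is judged:
By the outcome, as a careful person would: the job done as asked, in the order asked, and still so for the second after the job is handed in, with the robot touching nothing.
It also fails if it takes over 64 s, if anything falls off the work surface, if the arm or the gripper's body presses on something with over 40 N, if the wrist force passes 120 N, or if a joint passes its speed limit or range.

## Robot

A 7-joint arm with a two-finger parallel gripper is mounted at the origin on a cart in front of the work surface, level with it; the furniture and walls round the work are solid. World frame = base frame: x ahead of the robot, y to its left, z up, the work surface at z = 0. Lengths are in m, angles in rad, forces in N, time in s.
With the tool pointing down it reaches from about 0.4 to 0.85 m from the base axis. Payload 4.5 kg.
Tool frame: the origin (TCP) lies at the very end of the fingers, on their centre line; the grasp point (between the pads) lies 19 mm behind it; z points along the fingers, x is the direction in which the jaws open and shut, and the axes are right-handed (so a half turn about z gives the same grasp; the last joint's range is limited). The gripper opens to 85 mm and grips with 20 to 120 N. Pads are 22 mm wide; open, the fingers measure 114 mm over their backs; the gripper's body (76 mm by 85 mm) begins 54 mm behind the grasp point. The pads swing forward as they close: fully open they stand 13 mm farther back than shut.
Start: joints at [1.367, 0.689, -0.195, 1.565, 0.157, 0.902, -0.215], TCP at [0.147, -0.607, 0.231] pointing down, gripper open.
Joint ranges: [-3.01, 3.01], [-0.46, 2.08], [-1.47, 1.51], [0.13, 2.56], [-1, 4.14], [0.04, 2.09], [-2.66, 2.66]. Speed limits (rad/s): [2.57, 2.57, 3.14, 3.14, 3.14, 3.14, 3.14].

## Interface

Orientations are given as a 3x3 rotation matrix whose columns are the frame's x, y, z axes.
In Python, from station import * gives the robot as it stands.
- The arm moves only by the shell command python3 -m jog 'ROWS'. ROWS is JSON, a list of rows, each a list of 5 numbers: the shift along the tool's x, y, z in cm, then the turn about the tool's z in degrees, then the opening in per cent of the stroke, from 0 (shut) to 100 (fully open). In form: [[x, y, z, twist, gripper], ...]. A call has 1 to 5 rows; each row is the pose to reach, as a shift and turn from the pose measured when the call began, along the tool's axes at that moment; what a row does not reach only later rows make up. A row lasts 1/8 s, in which the tool goes at most 62.5 mm and 10.7 degrees, less where a joint would pass 70% of its speed; a pose out of reach is approached as far as the arm can. A call with a gripper value outside its range is refused whole. The fingers move at their own pace and stop on an object; the grip force is fixed at half the most. Time passes only in rows, so rows that repeat a pose let the fingers close. It gives the time, the measured TCP pose, the force and the opening at its end, in the units of the state.
- sense(): the state, without advancing time (a new reading comes with each control period).
- read_camera(name): name is "side" or "top"; returns the picture (480x640x3 uint8, red, green, blue); there is no depth.
- camera_model(name): a dict with "mtx" (3x3 intrinsics, pixels), "k1" (the pictures are not rectified: a ray, as slopes to the right and down, at radius r is drawn at 1 + k1 r^2 times it, then the intrinsics apply), "extrinsics" (4x4, takes a point from world to camera coordinates). Camera axes: x right, y up, looking along -z (the intrinsics and any distortion apply to the point x, -y, -z); pixel columns grow to the right and rows downward; lengths in m; the calibration is good to about 2 mm. A picture is of the moment at which its call begins. camera_model takes no time and is no camera call.
- close_job(): hands the job in, once; it reports no verdict.
Trained networks look in the newest picture that a camera, given by its name, has taken for a name from the list of things; names that differ only in an ending like _2 or _b are one class to them, and where a whole thing is asked for, a point or a joint stands for the part that bears it (a point fixed in the world has none). Each returns a list of dicts, best first, with "conf" (0 to 1); they miss things now and then, are a little off and sometimes report something else, mostly with a low value. They report only what shows in the picture. A call takes as long as a camera call. They do not tell look-alikes from the thing itself.
- masks_of(camera, query): "region" (480x640 bool, what is visible of it) and "at" ([column, row] in pixels, amid what is visible of it).
- tip_of(camera, query): "at" ([column, row] in pixels: a listed point, or the origin of a listed thing).
The state is a dict: "time_s": time; "q": joint angles; "qd": joint speeds; "effort": joint torques, N m; "eef_pos": TCP position; "orientation": TCP orientation; "contact_force": force on the tool from outside, world axes, zero at the start; "ft_torque": the same for the moment, N m; "grip_width": opening from 0.0 (shut) to 1.0 (fully open).
Only numpy, scipy, OpenCV 4.12 (cv2) and the standard library are available. Lean on these libraries where they do the work, as an engineer would, in place of code of your own. Each camera call takes 0.05 s, during which the arm holds its last target.

## Working session

There is one attempt and no reset: what is moved stays moved. The work goes in short steps, Python scripts to look and compute and a shell command to move; the robot and the scene stay as the last step left them, time stands still between calls to the robot, and variables do not carry over. Pictures are saved under pics/ and viewed, and the job is handed in when it is done.

```bash
ls; mkdir -p pics; python3 - <<'E'
from station import *
import cv2
for c in ("side","top"):
    im=read_camera(c); cv2.imwrite(f"pics/{c}0.png",im[:,:,::-1])
    m=camera_model(c); print(c,m)
print(sense())
E
```

```text
pics
side {'mtx': array([[471.32708351,   0.        , 316.6806979 ],
       [  0.        , 471.32708351, 237.49128061],
       [  0.        ,   0.        ,   1.        ]]), 'k1': -0.057404813726783445, 'extrinsics': array([[ 0.96234361, -0.27127787, -0.01740931, -0.49597567],
       [ 0.17961581,  0.58649264,  0.78978766, -0.10750762],
       [-0.20404148, -0.7631741 ,  0.61313324, -1.10420443],
       [ 0.        ,  0.        ,  0.        ,  1.        ]])}
top {'mtx': array([[441.16991545,   0.        , 328.07466163],
       [  0.        , 441.16991545, 240.13253161],
       [  0.        ,   0.        ,   1.        ]]), 'k1': -0.07391478568901871, 'extrinsics': array([[ 1.81413042e-02, -9.99834747e-01,  1.17090599e-03,
        -1.48083165e-01],
       [ 9.98181545e-01,  1.81786146e-02,  5.74729644e-02,
        -4.74993672e-01],
       [-5.74847523e-02,  1.26142217e-04,  9.98346376e-01,
        -1.13800359e+00],
       [ 0.00000000e+00,  0.00000000e+00,  0.00000000e+00,
         1.00000000e+00]])}
{'time_s': 0.1, 'q': array([ 1.36684029,  0.68990177, -0.19457081,  1.56627343,  0.15731838,
        0.90255511, -0.21511641]), 'qd': array([ 1.47226453e-04, -3.16761570e-03, -4.83805299e-05, -8.30335192e-04,
       -4.12098025e-04,  1.25512376e-03, -1.23053813e-03]), 'effort': array([-3.07122231e-03, -5.40605164e+01, -1.27155460e+00, -1.58987010e+01,
        9.31767019e-03,  4.39205833e-03,  8.66180983e-06]), 'eef_pos': array([ 0.14703038, -0.60682349,  0.23055564]), 'orientation': array([[ 2.35633273e-01, -9.71841904e-01, -5.24311241e-04],
       [-9.71840494e-01, -2.35633826e-01,  1.65967207e-03],
       [-1.73648433e-03,  1.18472935e-04, -9.99998485e-01]]), 'contact_force': array([-0.65472459,  0.25461928, -0.08884897]), 'ft_torque': array([0.0061551 , 0.00337453, 0.00897997]), 'grip_width': 1.001952856103523}
```

View pics/side0.png

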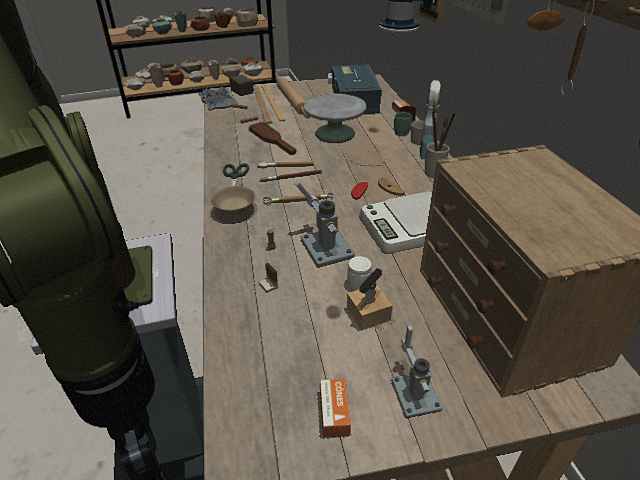

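View pics/top0.png

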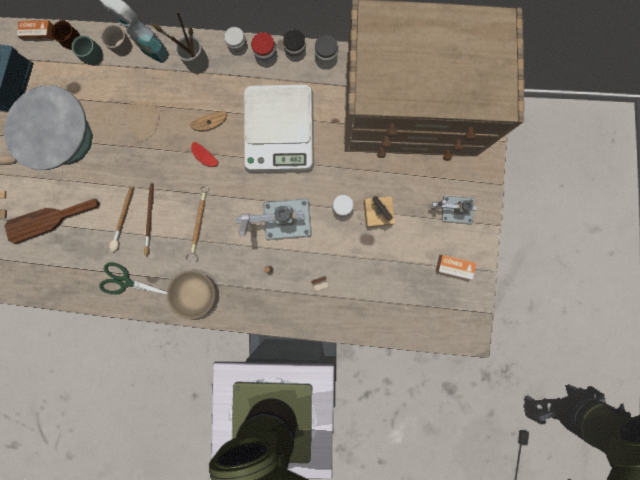

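Top picture: the larger gauge is at about (287,220), with its arm pointing left to (245,222). The key in its stand is at (380,210), the jar at (343,205), and the smaller decoy gauge at (457,208). Next I measure them.

```bash
cat > h.py <<'E'
from station import *
import numpy as np, cv2
from scipy.optimize import least_squares
CM={c:camera_model(c) for c in("side","top")}
def proj(c,P):
    m=CM[c];E=m["extrinsics"];p=E[:3,:3]@np.asarray(P,float)+E[:3,3]
    s=np.array([p[0]/-p[2],-p[1]/-p[2]]);s=s*(1+m["k1"]*(s@s))
    return m["mtx"][:2,:2]@s+m["mtx"][:2,2]
def tri(a,b,z=None):
    # a: side px, b: top px (either may be None)
    def f(v):
        P=v if z is None else np.array([v[0],v[1],z])
        r=[]
        if a is not None:r+=list(proj("side",P)-a)
        if b is not None:r+=list(proj("top",P)-b)
        return r
    x0=[.45,-.1,.1] if z is None else [.45,-.1]
    s=least_squares(f,x0);return (s.x if z is None else np.r_[s.x,z]),np.abs(s.fun).max()
def snap(c,box,name,k=None):
    im=read_camera(c);x0,y0,x1,y1=box;cr=im[y0:y1,x0:x1,::-1]
    k=k or int(min(800/(x1-x0),600/(y1-y0)));cv2.imwrite(f"pics/{name}.png",cv2.resize(cr,None,fx=k,fy=k,interpolation=cv2.INTER_CUBIC));return im
E
python3 - <<'E'
from h import *
snap("side",(270,170,420,350),"s1",4) if 0 else snap("side",(270,170,420,350),"s1",3)
snap("top",(225,170,405,270),"t1",4)
for q in ["gauge","rod","feeler_tip","lock_screw","socket","key_handle","key_tip","key_stand","glaze_jar"]:
    r={c:[(np.round(d["at"],1).tolist(),round(d["conf"],2)) for d in tip_of(c,q)[:3]] for c in("side","top")}
    print(q,r)
E
```

```text
gauge {'side': [([329.9, 250.3], 0.81), ([415.7, 397.2], 0.6)], 'top': [([287.9, 218.2], 0.81), ([456.2, 212.6], 0.64)]}
rod {'side': [([420.3, 372.4], 0.89), ([327.3, 219.2], 0.63)], 'top': [([280.5, 214.2], 0.86), ([462.3, 208.0], 0.72)]}
feeler_tip {'side': [([409.7, 324.9], 0.74), ([297.5, 183.4], 0.5)], 'top': [([242.6, 233.1], 0.66), ([442.7, 201.1], 0.52), ([267.8, 268.0], 0.36)]}
lock_screw {'side': [([325.6, 218.3], 0.78), ([370.0, 312.8], 0.52)], 'top': [([285.7, 212.8], 0.63), ([462.4, 206.8], 0.51)]}
socket {'side': [([424.0, 364.0], 0.67), ([323.3, 204.9], 0.53)], 'top': [([468.5, 206.1], 0.6), ([283.4, 214.0], 0.5), ([382.6, 206.7], 0.34)]}
key_handle {'side': [([370.5, 283.4], 0.86)], 'top': [([379.5, 211.4], 0.65)]}
key_tip {'side': [([370.4, 312.6], 0.91)], 'top': [([374.8, 212.3], 0.58)]}
key_stand {'side': [([368.2, 315.7], 0.85)], 'top': [([378.0, 210.2], 0.58), ([279.7, 212.0], 0.48)]}
glaze_jar {'side': [], 'top': [([341.6, 206.0], 0.72)]}
```

View pics/s1.png

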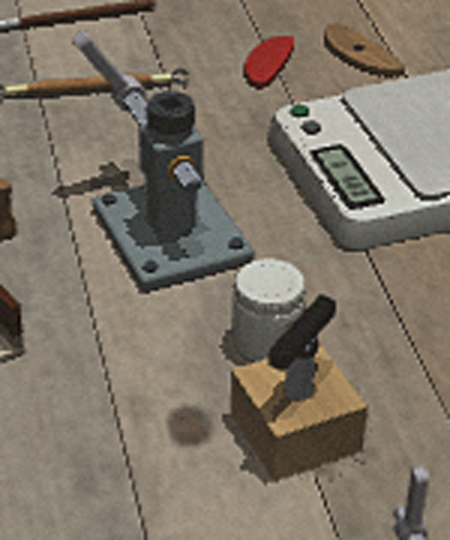

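View pics/t1.png

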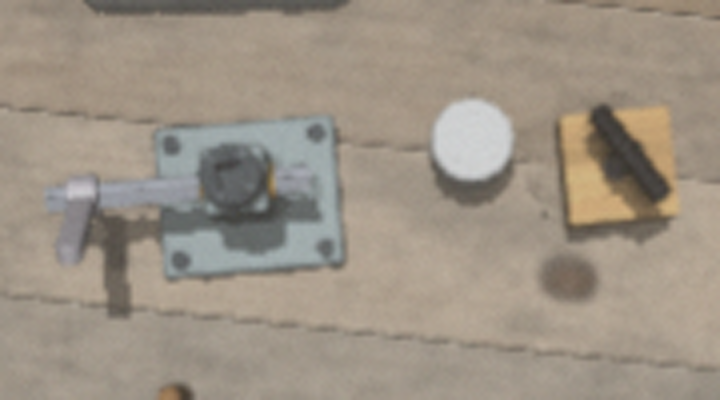

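```bash
python3 - <<'E'
from h import *
a=read_camera("top");b=read_camera("side")
def z(im,cx,cy,r,k):
    return cv2.resize(im[cy-r:cy+r,cx-r:cx+r,::-1],None,fx=k,fy=k,interpolation=cv2.INTER_LANCZOS4)
for n,l in {"z1":[(a,284,214,20,18),(b,327,208,20,18)],"z2":[(a,379,210,20,18),(b,371,290,26,14)]}.items():
    o=[cv2.resize(z(*q),(390,390)) for q in l]
    o=[cv2.convertScaleAbs(x,alpha=1.7,beta=10) for x in o]
    cv2.imwrite(f"pics/{n}.png",np.hstack(o))
top=[(155,128),(335,115),(343,266),(168,280)]; sid={3:None,0:None}
# gauge fit
obs=[]
for p in top: obs.append(("top",np.array(p)/4+[225,170]))
for p in [(93,203),(145,290),(255,257)]: obs.append(("side",np.array(p)/3+[270,170]))
# corner ids: top image left=+y, up=+x
loc={ 'tl':(.05,.06),'tr':(.05,-.06),'br':(-.05,-.06),'bl':(-.05,.06)}
ids=['tl','tr','br','bl','bl','br','tr']
def f(v):
    R=np.array([[np.cos(v[2]),-np.sin(v[2])],[np.sin(v[2]),np.cos(v[2])]])
    return np.concatenate([proj(c,np.r_[v[:2]+R@loc[i],.014])-p for (c,p),i in zip(obs,ids)])
s=least_squares(f,[.5,-.05,0]);print(s.x,np.round(s.fun,1))
for n,a_,b_ in [("socket",(323.3,204.9),(283.4,214)),("feeler",(297.5,183.4),(242.6,233.1)),("handle",(370.5,283.4),(379.5,211.4)),("tip",(370.4,312.6),(374.8,212.3)),("stand",(368.2,315.7),(378,210.2))]:
    print(n,tri(np.array(a_),np.array(b_)))
E
```

```text
[ 0.53196803 -0.03383297  0.10217984] [ 0.2 -0.3  0.7 -0.9  1.8 -0.8 -0.2 -0.4 -1.3 -0.7 -1.4 -1.2  0.  -0.6]
socket (array([ 0.52724971, -0.03326197,  0.13778784]), np.float64(1.096532601671015))
feeler (array([0.48382   , 0.05780348, 0.15088929]), np.float64(0.6765034037979945))
handle (array([ 0.55188218, -0.26582218,  0.08879034]), np.float64(2.300675822832659))
tip (array([ 0.55904824, -0.26342189, -0.00182992]), np.float64(1.5482844272908096))
stand (array([ 0.55718515, -0.26994403, -0.00319613]), np.float64(1.3577004134767776))
```

View pics/z1.png

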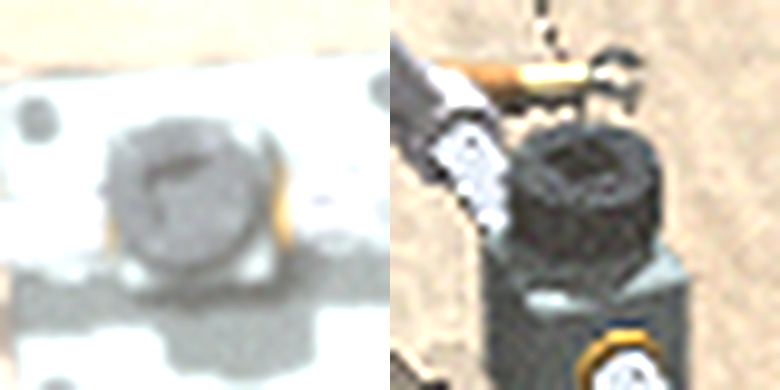

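View pics/z2.png

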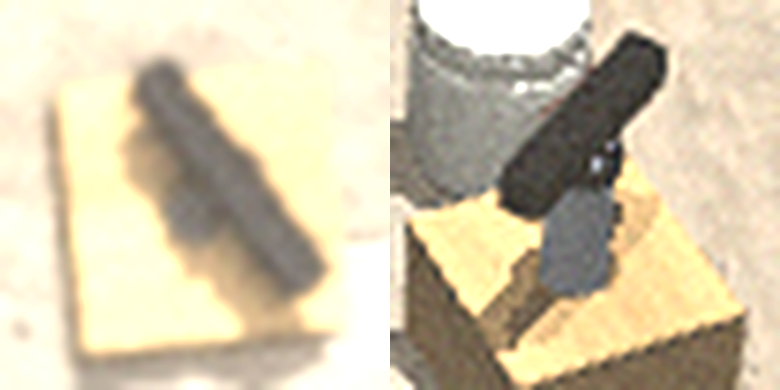

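```bash
python3 - <<'E'
from h import *
a=np.mean([read_camera("top").astype(float) for _ in range(4)],0);b=np.mean([read_camera("side").astype(float) for _ in range(4)],0)
np.save("a.npy",a);np.save("b.npy",b)
def z(im,cx,cy,r,lo,hi):
    c=im[cy-r:cy+r,cx-r:cx+r].mean(2);c=np.clip((c-lo)/(hi-lo)*255,0,255).astype(np.uint8)
    return cv2.resize(c,(390,390),interpolation=cv2.INTER_CUBIC)
print(a[205:223,274:294].mean(2).astype(int))
cv2.imwrite("pics/z3.png",np.hstack([z(a,284,214,13,20,110),z(b,327,206,13,10,80)]))
for sp,tp in [((326.6,204.5),(282.9,213.6))]:
    print(tri(np.array(sp),np.array(tp)),tri(np.array(sp),None,.133),tri(None,np.array(tp),.133))
E
```

```text
[[164 165 165 167 165 162 154 150 150 149 151 152 153 155 157 158 161 168
  169 169]
 [163 160 156 153 150 137 119 112 111 113 116 123 126 134 144 145 142 159
  167 167]
 [157 146 136 118 109 102  98  98  98  99 107 116 111 126 151 156 135 133
  155 165]
 [149 129 128 108  99  98  97  95  96  98 107 119 110 105 129 145 128 104
  130 156]
 [148 119 114 111 102  97  96  91  91  89  96 105  98  94 101 115 118  92
  106 138]
 [145 108 103 104 100  90  83  79  73  70  75  88  96  96  95  95 104  95
   95 125]
 [142 105 101  97  89  71  66  68  70  76  84  93  97  98  99  94  96  96
   92 120]
 [132  99  96  96  88  73  80  83  84  89  98  99  97  98  99  93  90  94
   92 124]
 [112  95  96  96  88  84  95  99  99  98 100  98  97  97 100  91  80  83
   96 135]
 [127  98  95  95  92  85  93 101 102 101 103  99  98  96  97  88  76  76
  100 139]
 [143 101  96  94  93  85  84 101 103 100 100 101 101 102  99  86  72  78
  106 142]
 [135 101  95  96  96  89  85  98 101 100  98  99 104 110 105  84  71  78
  106 141]
 [136 103  95  96  96  93  90  99  99  98  95  94  97 102  94  74  77  85
   97 120]
 [138 109  97  92  95 100 102  98  97  96  95  91  90  86  79  78  95  98
   89  98]
 [126 109 100  86  90 101 105  96  95  97  97  92  87  79  78  95 119 115
   82  78]
 [120 118 115 110  93  88  89  90  90  88  88  81  71  76  94 118 138 123
   83  73]
 [125 120 127 142 120  90  81  79  75  72  71  74  77  87 109 135 147 121
   80  71]
 [105 104 121 146 134 107  92  80  74  72  74  82  85  87  98 116 115  95
   70  70]]
(array([ 0.53173971, -0.03277856,  0.13722277]), np.float64(0.4218493450619576)) (array([ 0.53453429, -0.02683348,  0.133     ]), np.float64(2.842170943040401e-14)) (array([ 0.5312573, -0.0321243,  0.133    ]), np.float64(5.684341886080802e-14))
```

View pics/z3.png

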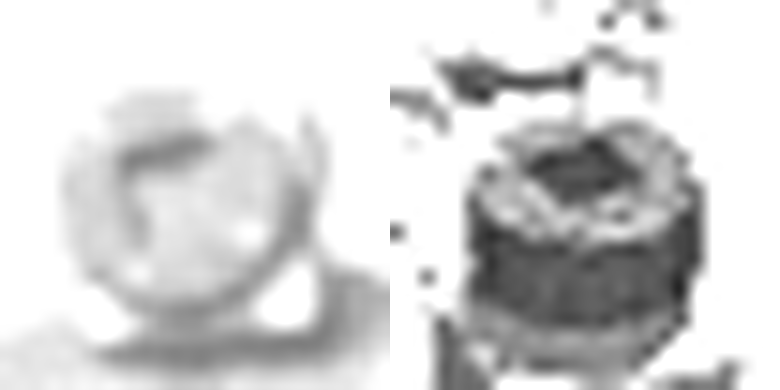

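```bash
python3 - <<'E'
from h import *
a=np.load("a.npy");b=np.load("b.npy")
def poly(c,P,yaw,hx,hy,off,k=16,box=None):
    R=np.array([[np.cos(yaw),-np.sin(yaw)],[np.sin(yaw),np.cos(yaw)]])
    return np.array([proj(c,np.r_[P[:2]+R@np.array(q),P[2]]) for q in((hx,hy),(-hx,hy),(-hx,-hy),(hx,-hy))])+off
g=b.mean(2)
K=8;x0,y0,x1,y1=310,190,345,225
up=cv2.resize(g[y0:y1,x0:x1].astype(np.float32),None,fx=K,fy=K,interpolation=cv2.INTER_CUBIC)
def fill(p):
    m=np.zeros(up.shape,np.uint8);cv2.fillPoly(m,[np.round(((p-[x0,y0])+.5)*K).astype(np.int32)],1);return m
P=np.array([.532,-.033,.133])
print(np.round(up[::K,::K][8:22,4:30]).astype(int))
best=[]
for yd in range(-45,45,3):
  bb=None
  for dx in np.arange(-4,4.1,.5):
    for dy in np.arange(-4,4.1,.5):
      pi=poly("side",P,np.radians(yd),.0070,.0070,(dx,dy));po=poly("side",P,np.radians(yd),.0105,.0105,(dx,dy))
      mi=fill(pi);mo=fill(po)-mi>0
      s=up[mo].mean()-up[mi>0].mean()
      if bb is None or s>bb[0]: bb=(s,yd,dx,dy)
  best.append(bb)
for x in sorted(best,reverse=True)[:12]:print(x)
E
```

```text
[[195 187 171  94  37  33  38  32  31  42  41  35  24  67 110  99  80  59
   68 109 122 116 119 127 133 131]
 [105  95 103 109  67  27  18  56  96  58  64 106  66  88 139 140 139  82
   80 122 125 124 122 124 131 133]
 [ 53  47  33  65  86  92  91 120 155 135 121 133  91  91 115 119 149 135
  123 130 129 130 126 124 127 131]
 [112 139 106  53  69 126 152 133 105 102  86  69  62  76  80  70  82 100
  115 127 128 123 124 124 126 128]
 [146 126 139 109  69 113 132  89  59  55  59  58  53  46  42  48  48  50
   62  89 118 126 124 123 126 130]
 [142 112 129 152 103  92  99  75  55  52  47  41  39  31  26  41  59  59
   53  52  89 126 124 121 125 129]
 [138 139 134 152 149  97  59  60  59  40  27  28  32  34  31  29  39  53
   61  51  73 118 125 118 125 132]
 [147 136 133 142 157 104  48  52  59  56  41  32  32  32  28  30  35  49
   64  52  50 101 131 121 122 129]
 [126 137 134 143 121  64  51  63  60  65  64  43  32  35  44  55  52  52
   58  56  38  87 135 126 121 125]
 [129 164 138 142 123  61  39  61  68  57  61  61  56  52  57  55  55  65
   63  50  31  86 135 129 122 122]
 [ 99 123 
[... 478 characters left out ...]
t64(-3.5))
(np.float32(26.264042), 21, np.float64(3.5), np.float64(-3.5))
(np.float32(26.189888), 12, np.float64(3.5), np.float64(-3.5))
(np.float32(25.695435), 15, np.float64(3.5), np.float64(-3.5))
(np.float32(25.648052), 27, np.float64(3.5), np.float64(-3.5))
(np.float32(25.507545), 3, np.float64(3.5), np.float64(-3.5))
(np.float32(25.493046), 18, np.float64(3.5), np.float64(-3.5))
(np.float32(25.45008), 24, np.float64(3.5), np.float64(-3.5))
(np.float32(25.39241), 6, np.float64(3.5), np.float64(-3.5))
(np.float32(24.672157), 33, np.float64(3.0), np.float64(-4.0))
(np.float32(24.451633), 30, np.float64(3.0), np.float64(-4.0))
(np.float32(24.074902), -3, np.float64(-2.0), np.float64(-4.0))
```

```bash
cat > ov.py <<'E'
from h import *
def draw(c,im,box,K,polys):
    x0,y0,x1,y1=box;o=cv2.resize(im[y0:y1,x0:x1,::-1].astype(np.uint8),None,fx=K,fy=K,interpolation=cv2.INTER_CUBIC)
    for pts,col in polys:
        q=np.array([proj(c,p) for p in pts]);q=((q-[x0,y0]+.5)*K).astype(np.int32)
        cv2.polylines(o,[q],True,col,1)
    return o
def rect(g,yaw,hx,hy,z,c=(0,0)):
    R=np.array([[np.cos(yaw),-np.sin(yaw)],[np.sin(yaw),np.cos(yaw)]])
    return [np.r_[g+R@(np.array(q)+c),z] for q in((hx,hy),(-hx,hy),(-hx,-hy),(hx,-hy))]
def circ(g,r,z):
    return [np.r_[g+r*np.array([np.cos(t),np.sin(t)]),z] for t in np.linspace(0,6.28,24)]
E
python3 - <<'E'
from ov import *
a=np.load("a.npy");b=np.load("b.npy")
g=np.array([.532,-.0335]);yw=.1
s=np.array([.556,-.265])
P=[(rect(g,yw,.05,.06,.014),(0,0,255)),(rect(g,yw,.021,.02,.108),(0,255,255)),(circ(g,.019,.133),(0,255,0)),(rect(g,np.radians(15),.00775,.00775,.133),(255,0,255)),
(rect(s,np.radians(3),.035,.035,.045),(0,0,255)),(rect(s,np.radians(34.6),.035,.007,.106),(0,255,0))]
cv2.imwrite("pics/o1.png",draw("top",a,(230,185,410,260),4,P))
cv2.imwrite("pics/o2.png",draw("side",b,(290,180,400,335),3 if 0 else 3,P))
cv2.imwrite("pics/o3.png",np.hstack([draw("side",b,(300,185,365,275),6,P),draw("side",b,(340,260,400,350),6,P)]))
E
```

```text
(no output)
```

View pics/o1.png

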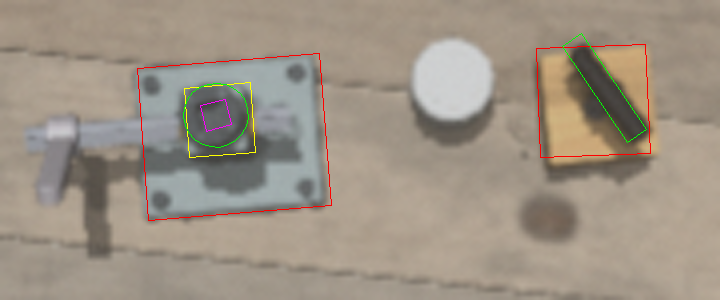

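View pics/o3.png

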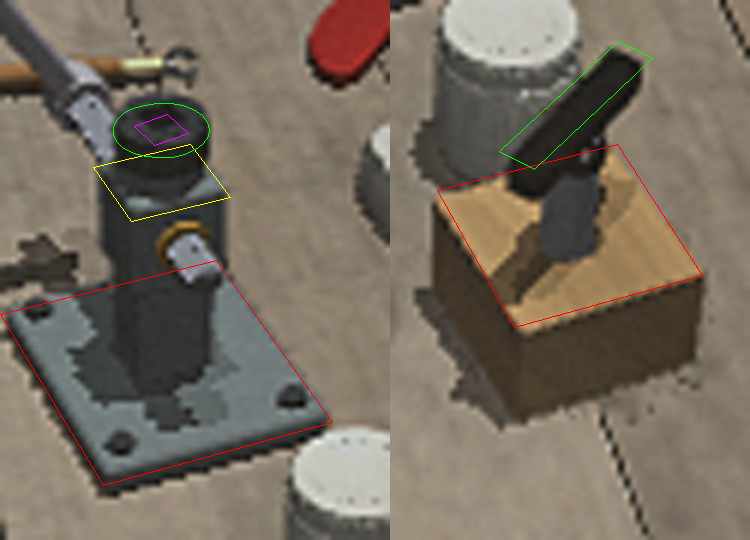

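```bash
cat > fit.py <<'E'
from ov import *
from scipy.optimize import minimize
def sil(c,box3,K=4):
    # box3: list of 3D points -> convex hull mask, supersampled
    q=np.array([proj(c,p) for p in box3],np.float32)
    h=cv2.convexHull(((q+.5)*K*16).astype(np.int32))
    m=np.zeros((480*K,640*K),np.uint8);cv2.fillConvexPoly(m,h,1,shift=4)
    return m
def box(v,hx,hy,z0,z1): return rect(np.array(v[:2]),v[2],hx,hy,z0)+rect(np.array(v[:2]),v[2],hx,hy,z1)
E
python3 - <<'E'
from fit import *
a=np.load("a.npy");b=np.load("b.npy")
M={}
for c,im in(("side",b),("top",a)):
    read_camera(c)
    r=masks_of(c,"key_handle")[:2]
    print(c,[(x["conf"],x["region"].sum(),x["at"]) for x in r])
    g=im.max(2);cx,cy=(371,284) if c=="side" else (379,210)
    m=np.zeros((480,640),np.uint8)
    w=(g<62) if c=="side" else (g<75)
    m[cy-24:cy+24,cx-22:cx+22]=w[cy-24:cy+24,cx-22:cx+22]
    M[c]=m
    vis=np.clip(im[cy-24:cy+24,cx-24:cx+24,::-1],0,255).astype(np.uint8)
    mm=cv2.cvtColor(m[cy-24:cy+24,cx-24:cx+24]*255,cv2.COLOR_GRAY2BGR)
    rr=cv2.cvtColor(r[0]["region"][cy-24:cy+24,cx-24:cx+24].astype(np.uint8)*255,cv2.COLOR_GRAY2BGR)
    M[c+"v"]=np.hstack([vis,mm,rr])
cv2.imwrite("pics/m1.png",cv2.resize(np.vstack([M["sidev"],M["topv"]]),None,fx=5,fy=5,interpolation=cv2.INTER_NEAREST))
E
```

```text
side []Traceback (most recent call last):
  File "<stdin>", line 15, in <module>
IndexError: list index out of range
```

```bash
python3 - <<'E'
from fit import *
a=np.load("a.npy");b=np.load("b.npy")
print(b[270:300,355:385].max(2).astype(int)[::2]);print(a[198:222,370:392].max(2).astype(int)[::2])
E
```

```text
[[120 182 199 207 209 210 208 208 200 183 178 122 109 101  69  75 103 141
  151 113  38  31  33  35  33  24  58 139 136 138]
 [ 89  84  95  80 103  87 123 108  77  90  95  89  78  69  74 103  86 114
   39  32  35  39  38  40  34  29  36 145 145 136]
 [ 81  81  78  81  79  77  79  82  76  76  82  82 135 120 103  90  40  36
   39  37  36  36  37  38  30  25  69 145 129 130]
 [ 88  93  84  88  94  97 123 126  92  93  97 104 102  93  45  34  37  38
   37  39  38  35  37  29  19 108 144 140 134 126]
 [ 89  91  87  88  92  99  95  85  97 100  74  75  52  37  37  37  38  42
   35  39  34  28  26  70 150 149 137 132 129 123]
 [ 88  87  83  88  78  97  86  84  83  87  58  34  35  36  39  41  37  40
   34  32  25  72 147 145 141 139 140 138 134 133]
 [ 82  82  82  87  81  88  89  89  60  32  37  38  40  41  36  40  35  35
   31  31  70 141 141 139 141 144 145 138 132 134]
 [ 82  85  83  83  87  92  71  37  33  37  41  38  42  41  33  36  29  34
   28  31  22 107 139 138 142 143 142 139 134 134]
 [ 83  81  79  84  88  38  34  40  39  40  41  36  38  38  35  29  45 100
   41  28  37 192 186 149 
[... 1192 characters left out ...]
1  72  66  67  76 118 165 184
  186 185 187 186]
 [181 165 135 116 107  93  81  70  60  61  65  71  71  69  66  77 129 170
  183 186 187 187]
 [189 188 187 170 139 104  83  73  70  68  61  63  67  72  73  69  69  97
  154 188 191 193]
 [203 205 204 202 183 135  88  72  67  70  66  60  60  65  71  71  69  69
   88 141 180 192]
 [204 204 203 204 202 172 122  96  85  80  83  90  84  70  64  69  71  71
   69  71  96 146]
 [204 205 203 205 203 201 181 149 126 120 118 113 103  94  81  67  65  68
   73  70  69  86]
 [203 204 204 205 204 202 199 180 157 155 140 123 119 110  98  88  75  64
   67  70  70  91]
 [202 200 201 201 201 202 202 201 202 201 182 147 129 124 116 105  99  89
   83 114 148 180]]
```

```bash
python3 - <<'E'
from fit import *
a=np.load("a.npy");b=np.load("b.npy")
S=np.clip((100-b.max(2))/60,0,1) # dark 40->1, 100->0
S=(b.max(2)<56).astype(float)
T=np.clip((130-a.max(2))/60,0,1)
R={"side":(S,slice(262,296),slice(352,388)),"top":(T,slice(194,226),slice(364,396))}
def cost(v,cams,z=.098):
    e=0
    for c in cams:
        I,ys,xs=R[c]
        m=cv2.resize(sil(c,box(v,.035,.007,z-.008,z+.008)).astype(np.float32),(640,480),interpolation=cv2.INTER_AREA)
        e+=np.abs(m-I)[ys,xs].sum()
    return e
for cams in(["top"],["side"],["top","side"]):
    best=None
    for y0 in (.5,.6,.7):
        r=minimize(cost,[.553,-.267,y0],args=(cams,),method="Nelder-Mead",options=dict(initial_simplex=[[.553,-.267,y0],[.558,-.267,y0],[.553,-.262,y0],[.553,-.267,y0+.1]]))
        if best is None or r.fun<best.fun:best=r
    print(cams,best.x,np.degrees(best.x[2]),best.fun)
# stand top face: bright wood
E
```

```text
['top'] [ 0.55246922 -0.26681382  0.65813784] 37.70852059490026 79.2375
['side'] [ 0.55568003 -0.26687381  0.71984881] 41.24429851934508 82.875
['top', 'side'] [ 0.5542297  -0.2657885   0.69073109] 39.5759764387071 177.6625
```

```bash
cat > go.py <<'E'
import sys
from h import *
def go(x,y,z,yaw):
    s=sense();R=s["orientation"];d=np.array([x,y,z])-s["eef_pos"]
    cur=np.degrees(np.arctan2(R[1,0],R[0,0]));tw=(cur-yaw+180)%360-180
    print("t",round(s["time_s"],2),"pos",np.round(s["eef_pos"],4),"yaw",round(cur,2),"q",np.round(s["q"],2),"F",np.round(s["contact_force"],1),"T",np.round(s["ft_torque"],2),"w",round(s["grip_width"],3))
    print("cm",np.round(R.T@d*100,2),"twist",round(tw,1),"tilt z",np.round(R[:,2],4))
if __name__=="__main__": go(*map(float,sys.argv[1:]))
E
python3 -m jog '[[-28,-25,0,-45,100],[-28,-25,0,-45,100],[-28,-25,0,-45,100],[-28,-25,0,-45,100],[-28,-25,0,-45,100]]'; python3 go.py .505 .061 .23 5.7
```

```text
time_s: 2.33
eef_pos: [0.2956, -0.3304, 0.2316]
orientation: [[0.855, -0.519, 0.001], [-0.519, -0.855, -0.001], [0.001, -0.0, -1.0]]
contact_force: [1.3, -0.0, 0.2]
grip_width: 1.005
t 2.33 pos [ 0.2956 -0.3304  0.2316] yaw -31.26 q [ 1.01  0.48 -0.41  2.08  0.31  0.64 -0.15] F [ 1.3 -0.   0.2] T [-0.   -0.08  0.03] w 1.005
cm [ -2.41 -44.32   0.17] twist -37.0 tilt z [ 1.4e-03 -6.0e-04 -1.0e+00]
```

```bash
python3 -m jog '[[-1.5,-30,0,-37,100],[-1.5,-30,0,-37,100],[-1.5,-30,0,-37,100],[-1.5,-30,0,-37,100],[-1.5,-30,0,-37,100]]' >/dev/null; python3 go.py .505 .061 .2 5.7
```

```text
t 2.95 pos [ 0.4398 -0.0638  0.232 ] yaw 5.85 q [ 0.42  0.5  -0.57  2.08  0.43  0.68 -0.33] F [ 0.4 -0.2 -0.4] T [-0.02 -0.09 -0.01] w 1.0
cm [  7.75 -11.75   3.21] twist 0.1 tilt z [ 2.7e-03 -1.0e-04 -1.0e+00]
```

```bash
python3 -m jog '[[7.7,-11.7,0,0,100],[7.7,-11.7,0,0,100],[7.7,-11.7,2,0,100],[7.7,-11.7,2,0,100]]' >/dev/null; python3 go.py .505 .061 .125 5.7
python3 - <<'E'
from h import *
snap("side",(250,110,410,270),"s5",3);snap("top",(220,160,340,260),"t5",5)
E
```

```text
t 3.45 pos [0.504  0.0617 0.2113] yaw 6.01 q [ 0.12  0.6  -0.52  1.93  0.44  0.73 -0.57] F [-0.2 -0.9  1.7] T [-0.04  0.    0.03] w 1.001
cm [0.08 0.08 8.63] twist 0.3 tilt z [ 6.e-04 -0.e+00 -1.e+00]
```

View pics/s5.png

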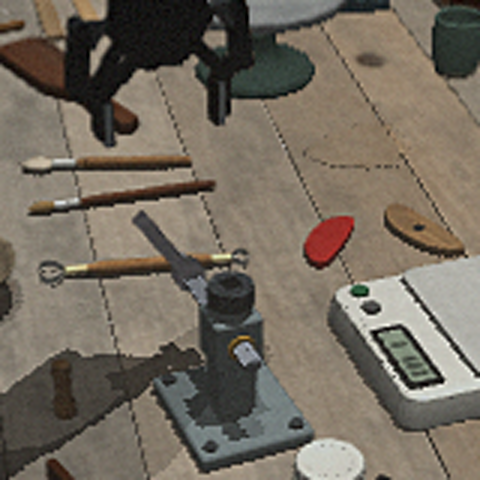

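View pics/t5.png

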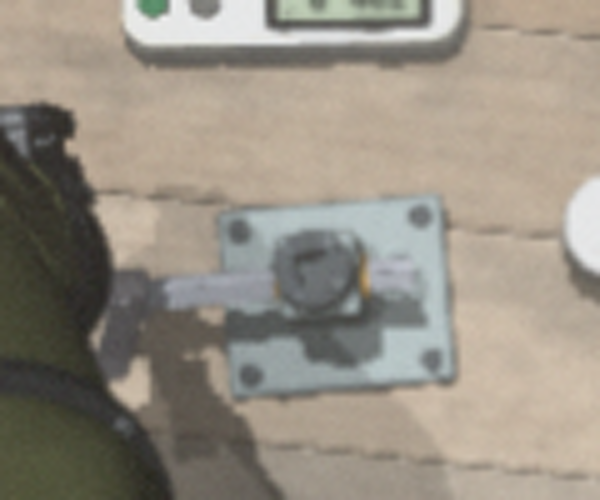

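```bash
python3 - <<'E'
from h import *
c=np.array([.521,.061,.085]);x=np.array([np.cos(.1),np.sin(.1),0])
for L in(.45,.53,.6,.7):
    e=c-x*.08*np.sin(L)+np.array([0,0,.08*np.cos(L)])
    print(L,e.round(3),proj("side",e).round(1),proj("top",e).round(1))
E
```

```text
0.45 [0.486 0.058 0.157] [297.8 181.2] [242.4 231.2]
0.53 [0.481 0.057 0.154] [295.6 182.7] [242.8 233.7]
0.6 [0.476 0.056 0.151] [293.9 184.2] [243.2 235.8]
0.7 [0.47  0.056 0.146] [291.5 186.4] [243.8 238.7]
```

```bash
python3 -m jog '[[0,0,4,0,100],[0,0,8.3,0,100],[0,0,8.3,0,100]]' ; python3 go.py .521 .061 .125 5.7
```

```text
time_s: 3.92
eef_pos: [0.502, 0.0564, 0.1278]
orientation: [[0.995, 0.099, -0.004], [0.099, -0.995, -0.004], [-0.004, 0.004, -1.0]]
contact_force: [-1.5, 0.2, 0.9]
grip_width: 0.999
t 3.92 pos [0.502  0.0564 0.1278] yaw 5.66 q [ 0.05  0.73 -0.41  2.01  0.57  0.53 -0.68] F [-1.5  0.2  0.9] T [-0.01  0.01  0.01] w 0.999
cm [ 1.94 -0.27  0.28] twist -0.0 tilt z [-0.0037 -0.0042 -1.    ]
```

```bash
python3 -m jog '[[0.6,-0.4,0,0,80],[1.3,-0.4,0,0,60],[1.9,-0.4,0,0,40],[1.9,-0.4,0,0,25],[1.9,-0.4,0,0,25]]' ; python3 go.py .521 .061 .125 5.7
```

```text
time_s: 4.55
eef_pos: [0.5214, 0.0624, 0.128]
orientation: [[0.995, 0.099, -0.002], [0.099, -0.995, -0.004], [-0.002, 0.003, -1.0]]
contact_force: [0.1, 0.2, -0.3]
grip_width: 0.252
t 4.55 pos [0.5214 0.0624 0.128 ] yaw 5.65 q [ 0.05  0.75 -0.43  1.95  0.56  0.57 -0.66] F [ 0.1  0.2 -0.3] T [ 0.03  0.03 -0.  ] w 0.252
cm [-0.06  0.14  0.3 ] twist -0.0 tilt z [-0.0018 -0.0036 -1.    ]
```

```bash
python3 -m jog '[[0,0,0,0,0],[0,0,0,0,0],[0,0,0,0,0],[0,0,0,0,0],[0,0,0,0,0]]' ; python3 go.py .521 .061 .125 5.7
python3 - <<'E'
from h import *
snap("side",(250,110,410,270),"s6",3)
E
```

```text
time_s: 5.18
eef_pos: [0.5223, 0.0625, 0.1282]
orientation: [[0.995, 0.098, -0.0], [0.098, -0.995, -0.003], [-0.0, 0.003, -1.0]]
contact_force: [4.2, 0.2, -2.3]
grip_width: 0.134
t 5.17 pos [0.5223 0.0625 0.1282] yaw 5.64 q [ 0.05  0.75 -0.43  1.95  0.56  0.57 -0.66] F [ 4.2  0.2 -2.3] T [-0.08 -0.86  0.06] w 0.134
cm [-0.15  0.14  0.32] twist -0.1 tilt z [-2.0e-04 -3.1e-03 -1.0e+00]
```

View pics/s6.png

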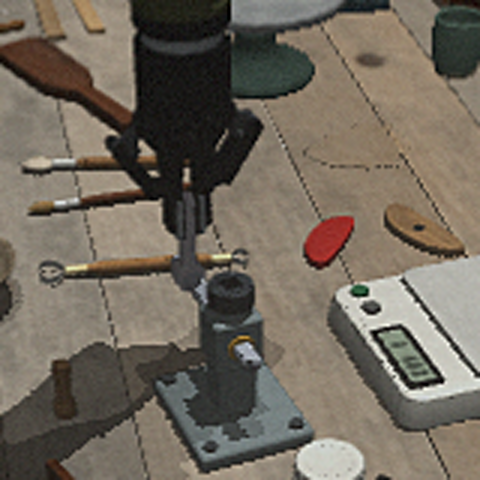

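```bash
python3 -m jog '[[0.1,0,0,0,0],[0.1,0,0,0,0],[0.1,0,0,0,0]]' ; python3 go.py .521 .061 .125 5.7
```

```text
time_s: 5.6
eef_pos: [0.5225, 0.0625, 0.1281]
orientation: [[0.995, 0.098, -0.002], [0.098, -0.995, -0.004], [-0.002, 0.003, -1.0]]
contact_force: [-0.7, 0.2, 2.7]
grip_width: 0.131
t 5.6 pos [0.5225 0.0625 0.1281] yaw 5.65 q [ 0.05  0.75 -0.43  1.95  0.56  0.57 -0.66] F [-0.7  0.2  2.7] T [-0.15  0.11  0.07] w 0.131
cm [-0.16  0.14  0.31] twist -0.0 tilt z [-0.0016 -0.0036 -1.    ]
```

```bash
python3 -m jog '[[0,0,0,0,40],[0,0,0,0,60],[0,0,-3,0,60],[0,0,-8,0,100],[0,0,-9,0,100]]' ; python3 go.py .5535 -.2665 .2 -52.3
```

```text
time_s: 6.22
eef_pos: [0.5242, 0.0637, 0.2208]
orientation: [[0.995, 0.098, 0.003], [0.098, -0.995, -0.002], [0.003, 0.002, -1.0]]
contact_force: [0.4, 0.1, -0.2]
grip_width: 0.988
t 6.22 pos [0.5242 0.0637 0.2208] yaw 5.64 q [ 0.12  0.62 -0.54  1.86  0.44  0.78 -0.55] F [ 0.4  0.1 -0.2] T [-0.   -0.04 -0.07] w 0.988
cm [-0.34 33.14  2.15] twist 57.9 tilt z [ 0.0034 -0.002  -1.    ]
```

```bash
python3 -m jog '[[-0.3,30,0,50,100],[-0.3,30,0,50,100],[-0.3,30,0,50,100],[-0.3,30,0,50,100],[-0.3,30,0,50,100]]' >/dev/null; python3 go.py .5535 -.2665 .16 -52.3
python3 - <<'E'
from h import *
snap("side",(250,110,410,270),"s7",3);snap("top",(225,170,345,270),"t7",5)
E
```

```text
t 6.85 pos [ 0.5497 -0.2383  0.2205] yaw -44.74 q [ 0.51  0.67 -0.31  1.66  0.26  0.85 -0.69] F [ 0.9  0.1 -0.8] T [0.04 0.04 0.  ] w 1.002
cm [2.24 1.73 6.06] twist 7.6 tilt z [ 0.0016 -0.0027 -1.    ]
```

View pics/s7.png

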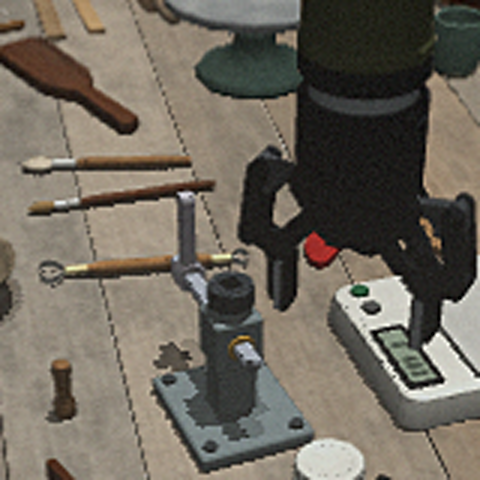

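View pics/t7.png

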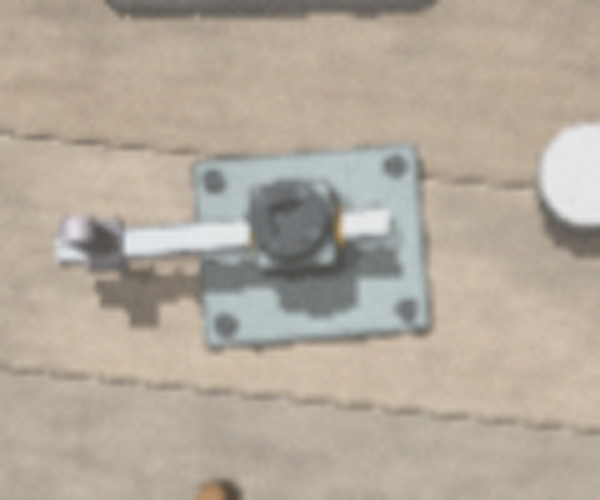

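The arm now stands upright: in the side crop it runs vertically from (185,195) to (187,265). Next is the key.

```bash
python3 -m jog '[[2.2,1.7,2,7,100],[2.2,1.7,5,7,100],[2.2,1.7,6,7,100],[2.2,1.7,6,7,100]]' >/dev/null; python3 go.py .5535 -.2665 .093 -51.5
python3 - <<'E'
from h import *
snap("side",(310,200,430,350),"s8",4);snap("top",(310,150,450,270),"t8",5)
E
```

```text
t 7.45 pos [ 0.5521 -0.2704  0.1596] yaw -51.99 q [ 0.52  0.77 -0.25  1.67  0.27  0.74 -0.77] F [ 0.4 -0.6 -0.1] T [ 0.04 -0.01 -0.04] w 0.998
cm [-0.25 -0.38  6.66] twist -0.5 tilt z [-5.0e-04 -6.1e-03 -1.0e+00]
```

View pics/s8.png

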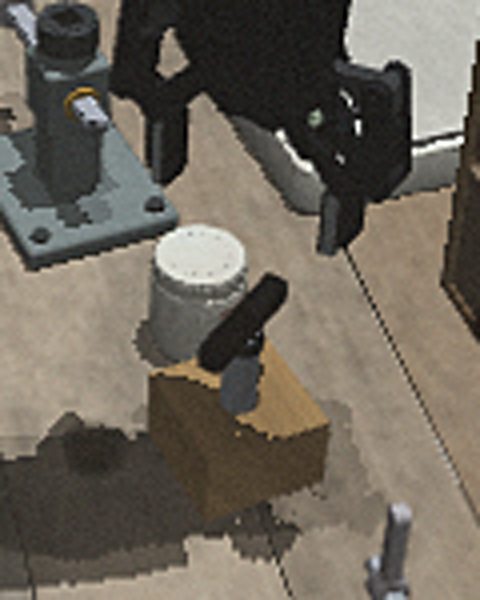

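View pics/t8.png

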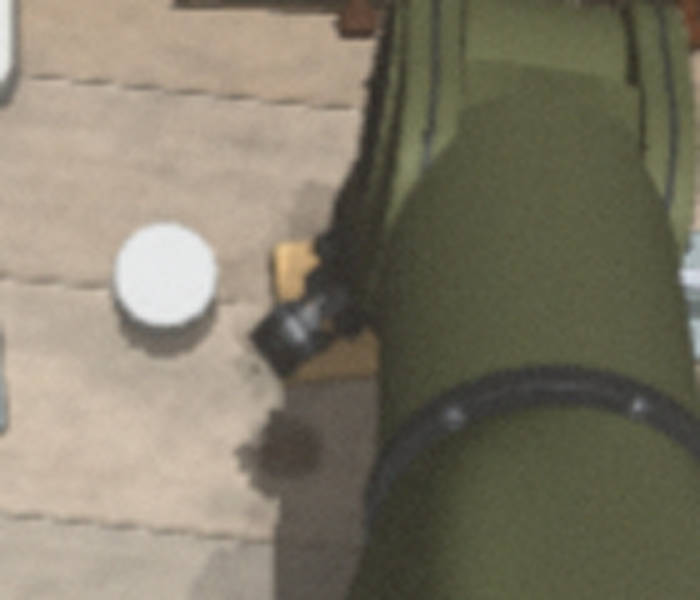

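```bash
python3 -m jog '[[-0.2,-0.4,3,0,100],[-0.2,-0.4,6.5,0,100],[-0.2,-0.4,6.5,0,100],[-0.2,-0.4,6.5,0,60]]' ; python3 go.py .5535 -.2665 .0935 -51.5
python3 - <<'E'
from h import *
snap("side",(310,200,430,350),"s9",4)
E
```

```text
time_s: 8.05
eef_pos: [0.5565, -0.2678, 0.0978]
orientation: [[0.616, -0.788, 0.005], [-0.788, -0.616, -0.008], [0.01, 0.001, -1.0]]
contact_force: [0.7, 1.2, 0.6]
grip_width: 0.82
t 8.05 pos [ 0.5565 -0.2678  0.0978] yaw -52.0 q [ 0.49  0.85 -0.22  1.7   0.3   0.61 -0.81] F [0.7 1.2 0.6] T [ 0.07 -0.06 -0.06] w 0.82
cm [-0.29  0.16  0.43] twist -0.5 tilt z [ 0.0051 -0.0084 -1.    ]
```

View pics/s9.png

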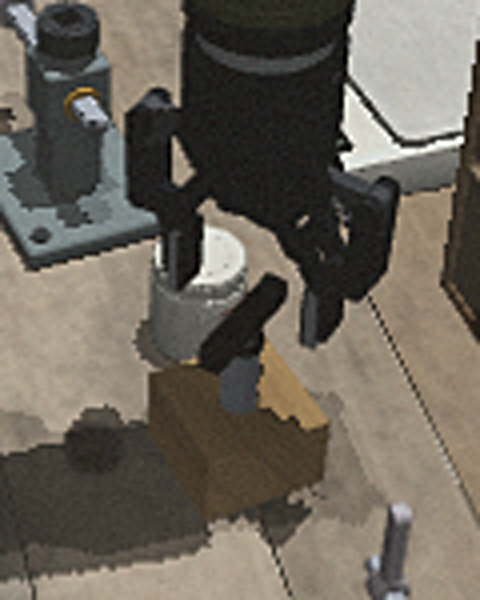

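```bash
python3 -m jog '[[-0.3,0.15,0.4,0,45],[-0.3,0.15,0.4,0,35],[-0.3,0.15,0.4,0,35]]' ; python3 go.py .5535 -.2665 .0935 -51.5
python3 - <<'E'
from h import *
snap("side",(310,200,430,350),"s10",4)
E
```

```text
time_s: 8.48
eef_pos: [0.5538, -0.2666, 0.0944]
orientation: [[0.615, -0.788, 0.006], [-0.788, -0.615, -0.009], [0.011, 0.001, -1.0]]
contact_force: [0.2, 0.3, 0.4]
grip_width: 0.35
t 8.47 pos [ 0.5538 -0.2666  0.0944] yaw -52.01 q [ 0.49  0.86 -0.22  1.71  0.3   0.6  -0.81] F [0.2 0.3 0.4] T [ 0.06 -0.03  0.  ] w 0.35
cm [-0.03  0.02  0.09] twist -0.5 tilt z [ 0.0063 -0.0089 -0.9999]
```

View pics/s10.png

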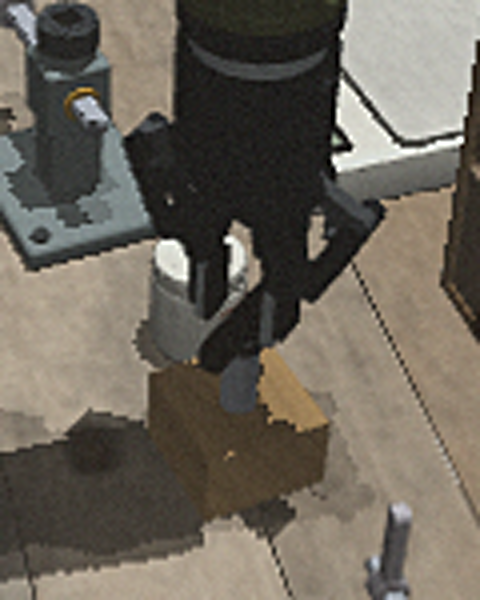

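```bash
python3 -m jog '[[0,0,0.1,0,0],[0,0,0.1,0,0],[0,0,0.1,0,0],[0,0,0.1,0,0]]' ; python3 go.py .5535 -.2665 .0935 -51.5
python3 - <<'E'
from h import *
snap("side",(310,200,430,350),"s11",4)
E
```

```text
time_s: 9.02
eef_pos: [0.5542, -0.2668, 0.0936]
orientation: [[0.615, -0.788, 0.007], [-0.788, -0.615, -0.009], [0.012, 0.0, -1.0]]
contact_force: [0.5, -1.2, 5.2]
grip_width: 0.143
t 9.03 pos [ 0.5542 -0.2668  0.0936] yaw -52.01 q [ 0.49  0.86 -0.22  1.71  0.3   0.59 -0.81] F [ 0.5 -1.2  5.2] T [-0.12 -0.04  0.02] w 0.143
cm [-0.07  0.03  0.01] twist -0.5 tilt z [ 0.007  -0.0093 -0.9999]
```

View pics/s11.png

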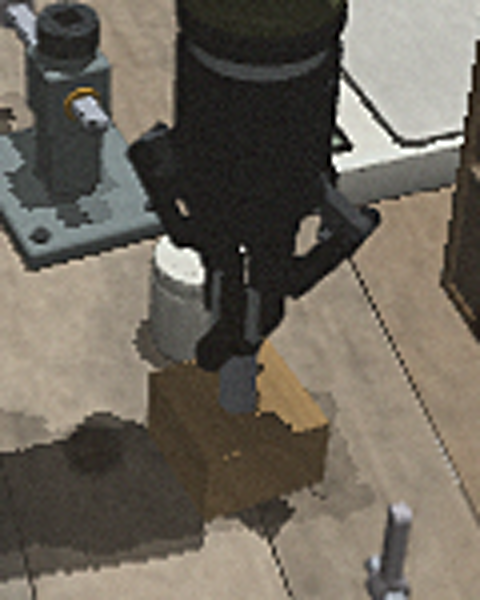

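```bash
python3 -m jog '[[0,0,-1,0,0],[0,0,-3,0,0],[0,0,-6,0,0],[0,0,-9,0,0],[0,0,-10,0,0]]' ; python3 go.py .532 -.033 .25 15
python3 - <<'E'
from h import *
snap("side",(310,140,430,290),"s12",4);snap("top",(330,170,430,250),"t12",6)
E
```

```text
time_s: 9.7
eef_pos: [0.5539, -0.2658, 0.1952]
orientation: [[0.615, -0.788, 0.009], [-0.788, -0.615, -0.01], [0.013, -0.001, -1.0]]
contact_force: [0.5, 0.1, -1.8]
grip_width: 0.144
t 9.7 pos [ 0.5539 -0.2658  0.1952] yaw -52.01 q [ 0.52  0.72 -0.26  1.65  0.25  0.8  -0.77] F [ 0.5  0.1 -1.8] T [ 0.01 -0.01 -0.05] w 0.144
cm [-19.63 -12.61  -5.72] twist -67.0 tilt z [ 0.0089 -0.0098 -0.9999]
```

View pics/s12.png

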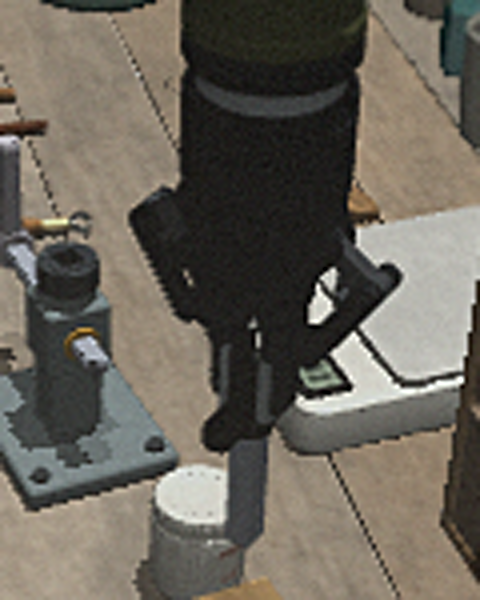

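View pics/t12.png

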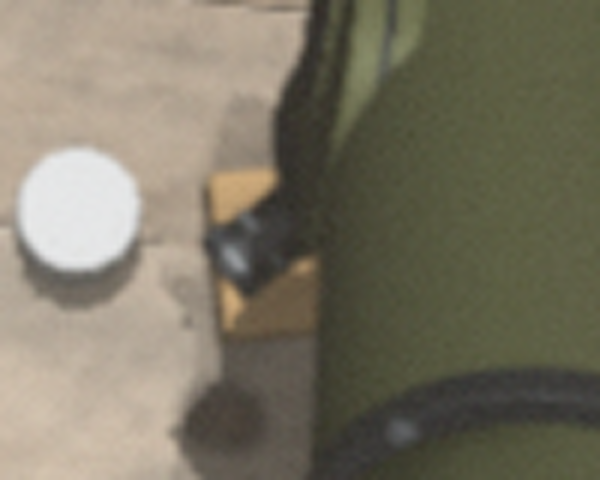

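```bash
python3 -m jog '[[-1,-1,-3,-10,0],[-6,-4,-5,-20,0],[-11,-7,-5,-31,0],[-15,-10,-5,-42,0],[-17,-11,-5,-52,0]]' >/dev/null; python3 go.py .532 -.033 .24 15
```

```text
t 10.43 pos [ 0.5342 -0.0595  0.2411] yaw 0.64 q [ 0.35  0.6  -0.54  1.81  0.41  0.84 -0.38] F [ 0.6 -0.2 -1.7] T [-0.07 -0.03 -0.02] w 0.142
cm [-0.19 -2.66  0.09] twist -14.4 tilt z [ 0.0056 -0.0073 -1.    ]
```

```bash
python3 -m jog '[[-0.2,-1.5,0,-9,0],[-0.2,-2.6,0,-14.4,0],[-0.2,-2.6,0,-14.4,0],[-0.2,-2.6,0,-14.4,0]]' >/dev/null; python3 go.py .532 -.033 .24 15
python3 - <<'E'
from h import *
read_camera
a=snap("top",(240,170,330,250),"t13",6);b=snap("side",(280,130,380,250),"s13",5)
cv2.imwrite
s=sense();R=s["orientation"];tip=s["eef_pos"]+R[:,2]*.0835
print(tip,proj("side",tip),proj("top",tip), proj("side",[.532,-.033,.133]),proj("side",[.532,-.033,.137]))
E
```

```text
t 10.93 pos [ 0.5314 -0.0345  0.2401] yaw 14.9 q [ 0.34  0.61 -0.61  1.83  0.46  0.85 -0.23] F [-0.4 -0.2 -1.2] T [ 0.03  0.06 -0.01] w 0.144
cm [ 0.09 -0.13  0.  ] twist -0.1 tilt z [ 0.0038 -0.0079 -1.    ]
[ 0.53206855 -0.03517643  0.15693348] [326.56734143 197.9864912 ] [283.18408358 212.04779597] [326.32077617 206.07798163] [326.31224001 204.66006844]
```

View pics/s13.png

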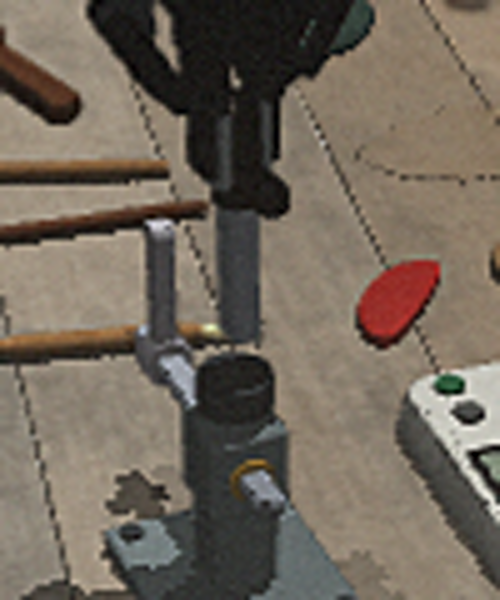

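View pics/t13.png

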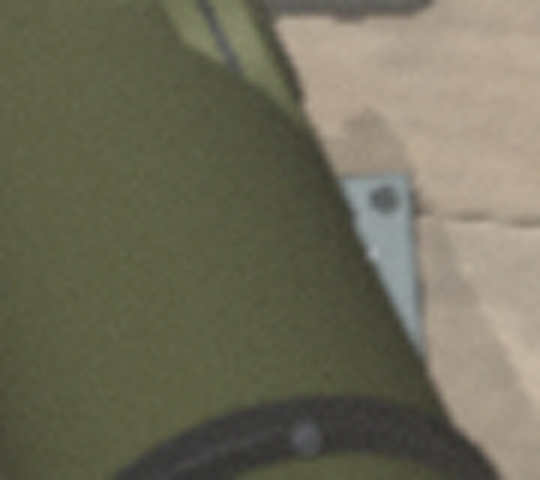

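```bash
python3 -m jog '[[0,-0.15,1,0,0],[0,-0.15,1.8,0,0],[0,-0.15,2.2,0,0],[0,-0.15,2.4,0,0]]'; python3 go.py .5313 -.033 .2025 15
python3 - <<'E'
from h import *
snap("side",(280,130,380,250),"s14",5)
E
```

```text
time_s: 11.52
eef_pos: [0.5316, -0.0331, 0.2169]
orientation: [[0.966, 0.257, 0.005], [0.257, -0.966, -0.008], [0.003, 0.009, -1.0]]
contact_force: [-2.9, -0.6, 12.9]
grip_width: 0.142
t 11.53 pos [ 0.5316 -0.0331  0.2169] yaw 14.91 q [ 0.33  0.64 -0.59  1.85  0.49  0.8  -0.26] F [-2.9 -0.6 12.9] T [-0.14  0.82 -0.05] w 0.142
cm [-0.03 -0.03  1.44] twist -0.1 tilt z [ 0.0051 -0.0081 -1.    ]
```

View pics/s14.png

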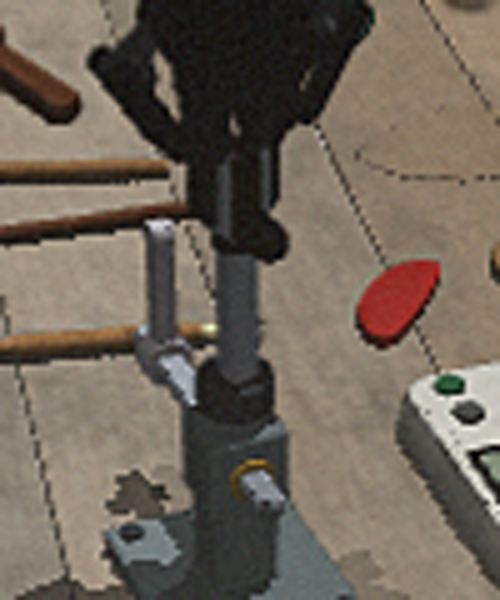

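```bash
python3 -m jog '[[-0.1,0,0,0,0],[-0.15,0,0.05,0,0],[-0.15,0,0.1,0,0]]'; python3 go.py .5313 -.033 .2025 15
```

```text
time_s: 11.95
eef_pos: [0.531, -0.0332, 0.217]
orientation: [[0.966, 0.257, 0.007], [0.257, -0.966, -0.008], [0.005, 0.01, -1.0]]
contact_force: [-1.1, -0.0, 9.4]
grip_width: 0.143
t 11.95 pos [ 0.531  -0.0332  0.217 ] yaw 14.91 q [ 0.33  0.63 -0.58  1.86  0.49  0.79 -0.26] F [-1.1 -0.   9.4] T [-0.08  0.35 -0.  ] w 0.143
cm [ 0.03 -0.02  1.45] twist -0.1 tilt z [ 0.0074 -0.0081 -0.9999]
```

```bash
python3 -m jog '[[-0.1,0,0.1,0,0],[-0.2,0,0.2,0,0],[-0.2,0,0.2,0,0]]'; python3 go.py .5313 -.033 .2025 15
```

```text
time_s: 12.32
eef_pos: [0.5306, -0.0332, 0.2168]
orientation: [[0.966, 0.257, 0.012], [0.257, -0.966, -0.008], [0.009, 0.011, -1.0]]
contact_force: [-1.2, -0.6, 12.7]
grip_width: 0.14
t 12.32 pos [ 0.5306 -0.0332  0.2168] yaw 14.92 q [ 0.33  0.63 -0.58  1.86  0.49  0.78 -0.26] F [-1.2 -0.6 12.7] T [-0.04  0.35 -0.02] w 0.14
cm [ 0.06 -0.01  1.43] twist -0.1 tilt z [ 0.0116 -0.0079 -0.9999]
```

```bash
python3 - <<'E'
from h import *
b=read_camera("side")
c=b[185:222,308:346,::-1]
c=cv2.convertScaleAbs(cv2.resize(c,None,fx=15,fy=15,interpolation=cv2.INTER_CUBIC),alpha=2,beta=0)
cv2.imwrite("pics/z15.png",c)
E
```

```text
(no output)
```

View pics/z15.png

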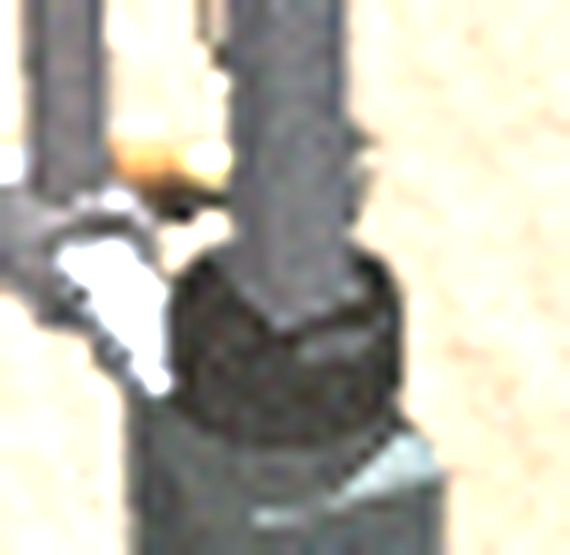

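```bash
python3 -m jog '[[0,0,-0.2,0,0],[0,0,-0.2,0,0],[0,0,-0.2,0,0]]'; python3 go.py .5313 -.033 .2025 15
```

```text
time_s: 12.75
eef_pos: [0.5303, -0.0333, 0.2183]
orientation: [[0.966, 0.257, 0.011], [0.257, -0.966, -0.008], [0.008, 0.01, -1.0]]
contact_force: [0.2, -0.6, -1.9]
grip_width: 0.141
t 12.75 pos [ 0.5303 -0.0333  0.2183] yaw 14.91 q [ 0.33  0.63 -0.59  1.86  0.49  0.79 -0.26] F [ 0.2 -0.6 -1.9] T [-0.02  0.06 -0.01] w 0.141
cm [ 0.09 -0.02  1.59] twist -0.1 tilt z [ 0.0106 -0.0079 -0.9999]
```

```bash
python3 -m jog '[[-0.1,0,0,0,0],[-0.2,0,0.1,0,0],[-0.2,0,0.3,0,0],[-0.2,0,0.3,0,0]]'; python3 go.py .5313 -.033 .2025 15
```

```text
time_s: 13.25
eef_pos: [0.529, -0.0334, 0.2168]
orientation: [[0.966, 0.257, 0.013], [0.257, -0.966, -0.008], [0.01, 0.011, -1.0]]
contact_force: [-2.2, -0.2, 12.1]
grip_width: 0.145
t 13.25 pos [ 0.529  -0.0334  0.2168] yaw 14.91 q [ 0.33  0.63 -0.58  1.87  0.49  0.78 -0.26] F [-2.2 -0.2 12.1] T [-0.11  0.62 -0.01] w 0.145
cm [ 0.22 -0.    1.44] twist -0.1 tilt z [ 0.0127 -0.0083 -0.9999]
```

```bash
python3 -m jog '[[0.05,0,-0.2,0,0],[0.15,0,-0.2,0,0],[0.15,0,-0.2,-8,0],[0.15,0,0,-8,0],[0.15,0,0.1,-8,0]]'; python3 go.py .5313 -.033 .2025 15
```

```text
time_s: 13.88
eef_pos: [0.531, -0.0328, 0.2168]
orientation: [[0.922, 0.386, 0.014], [0.387, -0.922, -0.008], [0.01, 0.013, -1.0]]
contact_force: [-2.5, -0.3, 13.7]
grip_width: 0.143
t 13.88 pos [ 0.531  -0.0328  0.2168] yaw 22.74 q [ 0.35  0.64 -0.62  1.86  0.52  0.79 -0.16] F [-2.5 -0.3 13.7] T [-0.17  0.63 -0.06] w 0.143
cm [0.   0.01 1.43] twist 7.7 tilt z [ 0.0141 -0.0082 -0.9999]
```

```bash
python3 -m jog '[[0,0,-0.25,0,0],[0.2,-0.3,-0.25,8,0],[0.2,-0.3,-0.25,8,0],[0.2,-0.3,0,8,0],[0.2,-0.3,0.1,8,0]]'; python3 go.py .5313 -.029 .2025 15
```

```text
time_s: 14.5
eef_pos: [0.5315, -0.0295, 0.2153]
orientation: [[0.967, 0.255, 0.013], [0.255, -0.967, -0.008], [0.011, 0.011, -1.0]]
contact_force: [0.3, 0.9, -0.8]
grip_width: 0.144
t 14.5 pos [ 0.5315 -0.0295  0.2153] yaw 14.78 q [ 0.32  0.63 -0.58  1.86  0.5   0.78 -0.27] F [ 0.3  0.9 -0.8] T [ 0.02 -0.03 -0.06] w 0.144
cm [-0.02 -0.07  1.28] twist -0.2 tilt z [ 0.0133 -0.0083 -0.9999]
```

```bash
python3 -m jog '[[0,0,0.15,0,0],[0,0,0.3,0,0],[0,0,0.4,0,0],[0,0,0.4,0,0]]'; python3 go.py .5313 -.029 .2025 15
```

```text
time_s: 15.0
eef_pos: [0.5315, -0.0289, 0.2112]
orientation: [[0.967, 0.256, 0.013], [0.256, -0.967, -0.007], [0.011, 0.01, -1.0]]
contact_force: [0.4, 2.2, -0.6]
grip_width: 0.144
t 15.0 pos [ 0.5315 -0.0289  0.2112] yaw 14.82 q [ 0.32  0.64 -0.58  1.87  0.5   0.77 -0.28] F [ 0.4  2.2 -0.6] T [ 0.77  0.16 -0.03] w 0.144
cm [-0.03  0.    0.87] twist -0.2 tilt z [ 0.0133 -0.0073 -0.9999]
```

```bash
python3 -m jog '[[0.03,-0.1,0,0,0],[0.03,-0.1,0.2,0,0],[0.03,-0.1,0.4,0,0],[0.03,-0.1,0.5,0,0]]'; python3 go.py .5313 -.029 .2025 15
```

```text
time_s: 15.5
eef_pos: [0.5314, -0.0282, 0.206]
orientation: [[0.967, 0.255, 0.013], [0.255, -0.967, -0.008], [0.01, 0.011, -1.0]]
contact_force: [-0.1, 0.8, -0.4]
grip_width: 0.146
t 15.5 pos [ 0.5314 -0.0282  0.206 ] yaw 14.8 q [ 0.31  0.65 -0.57  1.87  0.51  0.76 -0.29] F [-0.1  0.8 -0.4] T [0.27 0.11 0.04] w 0.146
cm [-0.04  0.08  0.35] twist -0.2 tilt z [ 0.0128 -0.0077 -0.9999]
```

Sliding in freely.

```bash
python3 -m jog '[[0,-0.04,0.2,0,0],[0,-0.04,0.35,0,0],[0,-0.04,0.45,0,0],[0,-0.04,0.45,0,0]]'; python3 go.py .5313 -.029 .2025 15
```

```text
time_s: 16.0
eef_pos: [0.5321, -0.0278, 0.2032]
orientation: [[0.967, 0.255, 0.015], [0.255, -0.967, -0.009], [0.012, 0.012, -1.0]]
contact_force: [-2.7, 0.3, 12.6]
grip_width: 0.142
t 16.0 pos [ 0.5321 -0.0278  0.2032] yaw 14.79 q [ 0.31  0.65 -0.57  1.88  0.51  0.75 -0.29] F [-2.7  0.3 12.6] T [0.02 0.87 0.02] w 0.142
cm [-0.11  0.1   0.07] twist -0.2 tilt z [ 0.015  -0.0087 -0.9998]
```

```bash
python3 -m jog '[[0,0,-0.07,0,0],[0,0,-0.07,3,0],[0,0,-0.07,6,0],[0,0,-0.05,9,0],[0,0,-0.05,9,0]]'; python3 go.py .5313 -.028 .2025 15
```

```text
time_s: 16.62
eef_pos: [0.5314, -0.0275, 0.2034]
orientation: [[0.995, 0.102, 0.014], [0.102, -0.995, -0.009], [0.013, 0.01, -1.0]]
contact_force: [-2.2, 1.4, 0.1]
grip_width: 0.143
t 16.62 pos [ 0.5314 -0.0275  0.2034] yaw 5.86 q [ 0.28  0.64 -0.52  1.88  0.48  0.74 -0.41] F [-2.2  1.4  0.1] T [0.43 0.54 0.1 ] w 0.143
cm [-0.01  0.04  0.09] twist -9.1 tilt z [ 0.0136 -0.0087 -0.9999]
```

```bash
for i in 1; do python3 -m jog '[[0,0,0.03,3,0],[0,0,0.05,6,0],[0,0,0.05,6,0]]' >/dev/null; python3 go.py .5313 -.028 .2025 15; done
```

```text
t 17.0 pos [ 0.5315 -0.0274  0.2031] yaw -0.02 q [ 0.26  0.64 -0.49  1.88  0.45  0.72 -0.49] F [-1.4  1.2  2.4] T [0.33 0.48 0.21] w 0.142
cm [-0.02  0.06  0.06] twist -15.0 tilt z [ 0.0139 -0.0088 -0.9999]
```

```bash
python3 -m jog '[[0,0,0.03,3,0],[0,0,0.05,6,0],[0,0,0.05,6,0]]' >/dev/null; python3 go.py .5313 -.028 .2025 15
```

```text
t 17.38 pos [ 0.5316 -0.0273  0.2026] yaw -5.9 q [ 0.24  0.63 -0.46  1.88  0.43  0.71 -0.57] F [0.3 1.2 0.6] T [0.38 0.3  0.24] w 0.143
cm [-0.02  0.07  0.01] twist -20.9 tilt z [ 0.0141 -0.0089 -0.9999]
```

```bash
python3 -m jog '[[0,0,0.03,3,0],[0,0,0.05,6,0],[0,0,0.05,6,0]]' >/dev/null; python3 go.py .5313 -.028 .2025 15
```

```text
t 17.75 pos [ 0.5317 -0.0273  0.202 ] yaw -11.78 q [ 0.23  0.63 -0.43  1.88  0.41  0.7  -0.65] F [-0.9  1.2  0.2] T [0.31 0.25 0.21] w 0.143
cm [-0.03  0.08 -0.05] twist -26.8 tilt z [ 0.0143 -0.0089 -0.9999]
```

```bash
python3 -m jog '[[0,0,0.03,3,0],[0,0,0.05,6,0],[0,0,0.05,6,0]]' >/dev/null; python3 go.py .5313 -.028 .2025 15
```

```text
t 18.12 pos [ 0.5319 -0.0272  0.2015] yaw -17.65 q [ 0.21  0.62 -0.4   1.88  0.38  0.69 -0.73] F [-0.1  1.1  1. ] T [0.27 0.19 0.31] w 0.143
cm [-0.03  0.09 -0.1 ] twist -32.6 tilt z [ 0.0145 -0.009  -0.9999]
```

```bash
python3 -m jog '[[0,0,0.03,3,0],[0,0,0.04,4,0],[0,0,0.04,4,0]]' >/dev/null; python3 go.py .5313 -.028 .2025 15
```

```text
t 18.5 pos [ 0.532  -0.0272  0.2012] yaw -21.57 q [ 0.19  0.62 -0.38  1.89  0.37  0.69 -0.78] F [-0.7  1.3  1.7] T [0.27 0.22 0.27] w 0.141
cm [-0.04  0.1  -0.13] twist -36.6 tilt z [ 0.0148 -0.0089 -0.9998]
```

```bash
python3 -m jog '[[0,0,0.03,3,0],[0,0,0.04,4,0],[0,0,0.04,4,0]]' >/dev/null; python3 go.py .5313 -.028 .2025 15
```

```text
t 18.88 pos [ 0.5321 -0.0272  0.2009] yaw -25.51 q [ 0.18  0.62 -0.36  1.89  0.35  0.68 -0.83] F [-1.   1.5  0.7] T [0.27 0.18 0.25] w 0.144
cm [-0.04  0.11 -0.16] twist -40.5 tilt z [ 0.015  -0.009  -0.9998]
```

```bash
python3 -m jog '[[0,0,0.03,3,0],[0,0,0.04,4,0],[0,0,0.04,4,0]]' >/dev/null; python3 go.py .5313 -.028 .2025 15
```

```text
t 19.25 pos [ 0.5323 -0.0272  0.2005] yaw -29.46 q [ 0.17  0.62 -0.34  1.89  0.33  0.68 -0.89] F [-0.6  0.7  2.2] T [0.23 0.18 0.3 ] w 0.139
cm [-0.04  0.11 -0.2 ] twist -44.5 tilt z [ 0.0153 -0.009  -0.9998]
```

```bash
cat > tq.py <<'E'
from h import *
v=[];f=[]
for _ in range(6):
    read_camera("side");s=sense();v.append(s["ft_torque"][2]);f.append(s["contact_force"])
R=s["orientation"]
print("t",round(s["time_s"],2),"yaw",round(np.degrees(np.arctan2(R[1,0],R[0,0])),2),"z",round(s["eef_pos"][2],4),"Tz",np.round(np.mean(v),3),np.round(v,2),"F",np.mean(f,0).round(1))
E
python3 tq.py; python3 -m jog '[[0,0,0.03,3,0],[0,0,0.04,4,0],[0,0,0.04,4,0]]' >/dev/null; python3 tq.py
```

```text
t 19.55 yaw -29.5 z 0.2005 Tz 0.29 [0.32 0.29 0.29 0.28 0.27 0.3 ] F [0.2 0.8 1.8]
t 20.23 yaw -33.49 z 0.2002 Tz 0.27 [0.28 0.25 0.28 0.28 0.24 0.29] F [-0.3  0.6  2.2]
```

```bash
python3 -m jog '[[0,0,0.03,3,0],[0,0,0.04,4,0],[0,0,0.04,4,0]]' >/dev/null; python3 tq.py
```

```text
t 20.9 yaw -37.48 z 0.1998 Tz 0.289 [0.31 0.29 0.27 0.24 0.29 0.33] F [-0.3  0.7  2.3]
```

```bash
python3 -m jog '[[0,0,0.03,3,0],[0,0,0.04,4,0],[0,0,0.04,4,0]]' >/dev/null; python3 tq.py
```

```text
t 21.57 yaw -41.48 z 0.1995 Tz 0.269 [0.28 0.25 0.26 0.23 0.31 0.28] F [-0.1  0.7  2.8]
```

```bash
python3 -m jog '[[0,0,0.02,2,0],[0,0,0.03,4,0],[0,0,0.03,4,0]]' >/dev/null; python3 tq.py
```

```text
t 22.25 yaw -45.48 z 0.1991 Tz 0.23 [0.23 0.21 0.22 0.22 0.24 0.26] F [0.5 0.5 2. ]
```

```bash
python3 -m jog '[[0,0,0.02,2,0],[0,0,0.03,4,0],[0,0,0.03,4,0]]' >/dev/null; python3 tq.py
```

```text
t 22.93 yaw -49.47 z 0.1988 Tz 0.267 [0.3  0.27 0.29 0.24 0.24 0.26] F [0.6 0.5 1.4]
```

```bash
python3 -m jog '[[0,0,0.02,2,0],[0,0,0.03,4,0],[0,0,0.03,4,0]]' >/dev/null; python3 tq.py
```

```text
t 23.6 yaw -53.47 z 0.1985 Tz 0.337 [0.34 0.37 0.33 0.36 0.32 0.3 ] F [1.2 0.4 2.1]
```

```bash
python3 -m jog '[[0,0,0.01,1.5,0],[0,0,0.02,3,0],[0,0,0.02,3,0]]' >/dev/null; python3 tq.py
```

```text
t 24.27 yaw -56.48 z 0.1983 Tz 0.366 [0.35 0.38 0.37 0.36 0.37 0.38] F [ 1.2 -0.2  2.2]
```

```bash
python3 -m jog '[[0,0,0.01,1.5,0],[0,0,0.02,3,0],[0,0,0.02,3,0]]' >/dev/null; python3 tq.py
```

```text
t 24.95 yaw -59.47 z 0.1981 Tz 0.446 [0.45 0.44 0.47 0.43 0.41 0.47] F [ 0.8 -0.3  1.7]
```

```bash
python3 -m jog '[[0,0,0.01,1,0],[0,0,0.01,2,0],[0,0,0.01,2,0]]' >/dev/null; python3 tq.py
```

```text
t 25.62 yaw -61.47 z 0.198 Tz 0.483 [0.45 0.52 0.53 0.43 0.46 0.51] F [ 1.5 -0.3  1.1]
```

```bash
python3 -m jog '[[0,0,0.1,0,0],[0,0,0.1,0,0],[0,0,0.1,0,0]]'; python3 tq.py; python3 -m jog '[[0,0,0,0,20],[0,0,0,0,30],[0,0,0,0,40],[0,0,0,0,40]]'; python3 go.py .5313 -.028 .2025 15
```

```text
time_s: 26.0
eef_pos: [0.533, -0.0274, 0.1979]
orientation: [[0.477, -0.879, 0.017], [-0.879, -0.478, -0.009], [0.016, -0.011, -1.0]]
contact_force: [-0.1, -0.5, 9.0]
grip_width: 0.142
t 26.3 yaw -61.49 z 0.1979 Tz 0.44 [0.4  0.48 0.47 0.42 0.42 0.45] F [-0.  -0.3  8.6]
time_s: 26.8
eef_pos: [0.5327, -0.0275, 0.1977]
orientation: [[0.477, -0.879, 0.016], [-0.879, -0.477, -0.009], [0.016, -0.01, -1.0]]
contact_force: [0.5, -0.2, 0.4]
grip_width: 0.403
t 26.8 pos [ 0.5327 -0.0275  0.1977] yaw -61.5 q [ 0.07  0.61 -0.17  1.9   0.19  0.64 -1.3 ] F [ 0.5 -0.2  0.4] T [ 0.06  0.   -0.  ] w 0.403
cm [-0.02  0.15 -0.49] twist -76.5 tilt z [ 0.0165 -0.0089 -0.9998]
```

```bash
python3 -m jog '[[0,0,-1,0,45],[0,0,-3,0,60],[0,0,-7,0,60],[0,0,-11,0,60],[0,0,-13,0,60]]'; python3 go.py .40 -.22 .33 -61
```

```text
time_s: 27.42
eef_pos: [0.5314, -0.0261, 0.3307]
orientation: [[0.477, -0.879, 0.021], [-0.879, -0.477, -0.009], [0.017, -0.014, -1.0]]
contact_force: [0.0, 0.2, 0.6]
grip_width: 0.6
t 27.43 pos [ 0.5314 -0.0261  0.3307] yaw -61.52 q [ 0.09  0.44 -0.21  1.72  0.12  0.97 -1.24] F [0.  0.2 0.6] T [ 0.01  0.   -0.08] w 0.6
cm [10.77 20.8  -0.04] twist -0.5 tilt z [ 0.0206 -0.0086 -0.9997]
```

```bash
python3 -m jog '[[5,10,0,0,60],[10,20,0,0,60],[10.5,20.5,0,0,60],[10.5,20.5,0,0,60],[10.5,20.5,0,0,60]]'|head -2; python3 - <<'E'
from h import *
snap("side",(250,110,430,270),"s20",4);snap("top",(225,160,405,280),"t20",4)
E
```

```text
time_s: 28.05
eef_pos: [0.399, -0.2195, 0.3302]
```

View pics/s20.png

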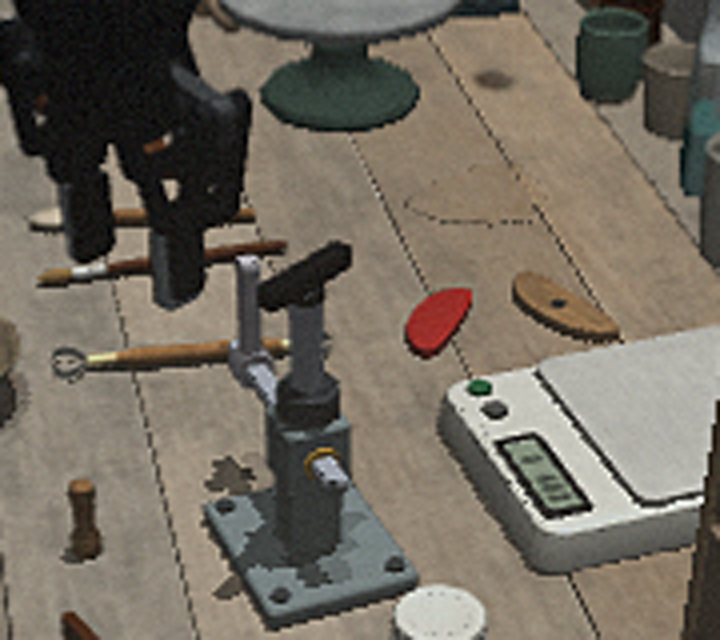

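View pics/t20.png

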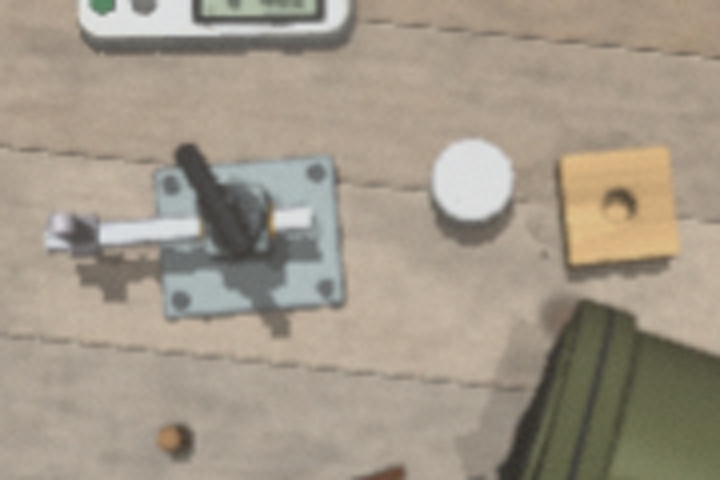

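The key stands upright in the screw: handle at (305,275), shaft down to (308,385) in the side crop. The feeler arm is vertical at x≈248, the stand is empty, and the jar, stamp and tile look unmoved. I'm handing the job in.

```bash
python3 -c "
from station import *
print(sense()['contact_force']);print(close_job())"
```

```text
[ 0.06082951 -0.1860517  -0.85401232]
the job is handed in; nothing more can be done
None
```

I set the rod with its arm upright, tightened the lock screw by feel, and left the key standing in it. I handed the job in at about 28 s, with the gripper open and clear of everything.

- **Rod:** I closed the jaws on the larger gauge's feeler arm, and the pads brought it upright with almost no side force left. It looks vertical in both final pictures.
- **Key:** My first position for the screw was about 5 mm off, so the tip landed on the screw's rim several times at roughly 13 N. I moved it and it slid in 13.6 mm, then stopped firmly; the socket is 14 mm deep. A 9 N push after tightening sank it no further.
- **Screw:** It ran at about 0.27 N m, and the torque began to rise after roughly 1 rad of turning. I stopped at 0.48 N m, which is about 0.21 more than running. A later reading, with the key pressed down, was 0.44 N m (0.17 more). Single readings scattered by about 0.04 N m.
- **Other things:** In the final pictures nothing else in view had moved. The bowl and the card box were outside the area I looked at, though the robot never went near them.

The top camera disagreed with the side camera and the robot by a few millimetres near the screw, which caused the first wrong position. No other check failed.

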